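# Restock the flap-covered soap stand by touch

## Task

Put the two loose soap bars, the cream one and the lilac one, away in the leaning wooden soap stand. One pocket in each of its two rows is still free, but dark dust flaps hide which, so that only feeling through the flaps can tell. Push each bar in lengthwise until it stands right down on the floor of its pocket, and leave the coasters and the pink glasses case where they lie.

Things in the scene. Friction and masses are not known exactly. Their poses are not given: they have to be found in the camera images.
- soap_grid: Light wooden box of 2 rows x 3 pockets, fixed, leaning: pockets open up and toward the robot, 30 deg from vertical. Origin: middle of the box at pocket-floor level. z runs out of the pockets, y along a row, x up the slope. Pocket centres: x -24.5 (front row) and +24.5 mm (back), y -59, 0, +59 mm; mouths at z 88 mm. A pocket is 44 (x) by 54 (y) mm, walls 5; box 103 x 182 mm, top flush.
- soap_stand: The fixed wooden base that carries the leaning box, 150 x 202 x 8 mm, origin under its middle; the box on it reaches 142 mm above the table at its back top edge. In each row two pockets hold a bar like the loose ones, standing on the floor, its top 26 mm below the mouth; one pocket is free down to its floor, 88 mm below the mouth. From outside all look alike.
- front_mouth (a point): Middle of the mouth of the front row's middle pocket. Two dark flaps just under each mouth, 20 mm long, hinged at the pocket's front and back walls, swing down into it when pushed (1 to 3 N), hang 3 mm thick against the walls and spring shut by themselves. Shut fingers up to 30 mm thick fit between them.
- back_mouth (a point): Middle of the mouth of the back row's middle pocket, under it the same two flaps. A bar let go halfway sticks between the flaps (or slides down); push it on down from above with shut fingers until its top is 26 mm below the mouth.
- cream_soap: Loose cream soap bar with a brown paper band, standing upright on the table, 28 (own x) x 40 (own y) x 62 (own z, tall) mm, about 70 g, edges rounded. Origin at the centre of its underside, z up along its length. Hard; may be held across its 40 mm width or its 28 mm thickness near its top.
- lilac_soap: Loose lilac soap bar with a white paper band, standing upright on the table, 28 (own x) x 40 (own y) x 62 (own z, tall) mm, about 70 g, edges rounded. Origin at the centre of its underside, z up along its length. Hard; may be held across its 40 mm width or its 28 mm thickness near its top.
- cream_soap_mid (a point): Middle of the cream bar, 31 mm above its underside; 31 mm above the pocket floor when the bar is fully home.
- lilac_soap_mid (a point): Middle of the lilac bar, 31 mm above its underside; 31 mm above the pocket floor when the bar is fully home.
- coasters_purple: Purple stack of crochet coasters, 115 x 115 x 28 mm, lying to the right; a bystander. Origin at the centre of its underside.
- pink_case: Pink and green crochet glasses case, 208 x 91 x 25 mm, lying to the right; a bystander. Origin at the centre of its underside.
Mind the look-alikes: they are no part of the job. What is shaped like the cream_soap but purple is not meant. What is shaped like the lilac_soap but orange is not meant.

How it is judged:
At the end, for the whole second after the job is handed in: Both loose bars stand lengthwise in pockets of the soap stand, lower ends within 6 mm of the pocket floor (their middles 27 to 37 mm above it) and long axes within 0.3 rad of the pocket axis, released and at rest (z of cream_soap_mid in the frame of soap_grid between 0.027 and 0.037 m and x of cream_soap_mid in the frame of soap_grid between -0.047 and 0.047 m and y of cream_soap_mid in the frame of soap_grid between -0.087 and 0.087 m and angle between the z axis of each of cream_soap, lilac_soap and the z axis of soap_grid, either way round below 0.3 rad and linear speed of each of cream_soap, lilac_soap below 0.02 m/s and z of lilac_soap_mid in the frame of soap_grid between 0.027 and 0.037 m and x of lilac_soap_mid in the frame of soap_grid between -0.047 and 0.047 m and y of lilac_soap_mid in the frame of soap_grid between -0.087 and 0.087 m); the robot touches nothing.
It fails at once if the purple coasters or the pink glasses case were moved more than 30 mm (distance of any of coasters_purple, pink_case from where it was at the start of the episode above 0.03 m).
It also fails if it takes over 72 s, if anything falls off the work surface, if the arm or the gripper's body presses on something with over 40 N, if the wrist force passes 120 N, or if a joint passes its speed limit or range.

## Robot

A 6-joint arm with a two-finger parallel gripper is mounted at the origin on a cart in front of the work surface, level with it; the furniture and walls round the work are solid. World frame = base frame: x ahead of the robot, y to its left, z up, the work surface at z = 0. Lengths are in m, angles in rad, forces in N, time in s.
With the tool pointing down it reaches from about 0.3 to 0.85 m from the base axis. Payload 4.2 kg.
Tool frame: the origin (TCP) lies at the very end of the fingers, on their centre line; the grasp point (between the pads) lies 19 mm behind it; z points along the fingers, y is the line along which they close (so a half turn about z gives the same grasp; the last joint's range is limited). The gripper opens to 91 mm and grips with 3 to 60 N. Pads are 32 mm wide; open, the fingers measure 118 mm over their backs; the gripper's body (76 mm by 178 mm) begins 60 mm behind the grasp point.
Start: joints at [1.267, 0.32, 1.565, -0, 1.257, -0.02], TCP at [0.161, 0.552, 0.19] pointing down, gripper open.
Joint ranges: [-3.11, 3.11], [-0.84, 2.01], [0.21, 2.61], [-1.34, 4.49], [0.05, 2.63], [-2.56, 2.56]. Speed limits (rad/s): [2.57, 2.57, 3.14, 3.14, 3.14, 3.14].

## Interface

Orientations are given as a unit quaternion [x, y, z, w].
In Python, from plant import manip, cams, nets gives the robot as it stands.
- The arm moves only by the shell command python3 -m handwheel 'ROWS'. ROWS is JSON, one flat list of numbers, 7 for each row, row after row: the turn, a rotation vector about the tool's x, y, z as a fraction of full scale, then the shift along the tool's x, y, z as a fraction of full scale, then the opening, from 0 (shut) to 1 (fully open). In form: [wx, wy, wz, tx, ty, tz, jaw, wx, wy, wz, tx, ty, tz, jaw, ...]. A call has 1 to 8 rows; each row shifts and turns the commanded pose from where the row before left it, along the tool's axes as they then stand; what a row does not reach is not made up. Full scale, the value 1, is 0.05 m for a shift and 6 degrees for a turn. A row lasts 1/8 s, in which the tool goes at most 62.5 mm and 10.7 degrees, less where a joint would pass 70% of its speed; a pose out of reach is approached as far as the arm can. A call with a number of a shift or a turn outside -1 to 1 is refused whole. A call with a gripper value outside its range is refused whole. The fingers move at their own pace and stop on an object; the grip force is fixed at half the most. Time passes only in rows, so rows that do not move let the fingers close. It gives the time, the measured TCP pose, the force, the opening and the grip force at its end, in the units of the state.
- manip.sense(): the state, without advancing time (a new reading comes with each control period).
- cams.grab_frame(name): name is "scene" or "top" or "wrist"; returns the picture (400x640x3 uint8, red, green, blue); there is no depth.
- cams.camera_model(name): a dict with "K" (3x3 intrinsics, pixels), "T" (4x4, takes a point from camera to world coordinates). Camera axes: x right, y down, z forward; pixel columns grow to the right and rows downward; lengths in m; the calibration is good to about 2 mm. A picture is of the moment at which its call begins: read the wrist's pose just before it. camera_model takes no time and is no camera call; for the wrist camera it gives the pose at the moment of the call.
- manip.job_done(): hands the job in; it is judged then, once.
Trained networks look in the newest picture that a camera, given by its name, has taken for a name from the list of things; names that differ only in an ending like _2 or _b are one class to them, and where a whole thing is asked for, a point or a joint stands for the part that bears it (a point fixed in the world has none). Each returns a list of dicts, best first, with "score" (0 to 1); they miss things now and then, are a little off and sometimes report something else, mostly with a low value. They report only what shows in the picture. A call takes as long as a camera call. They do not tell look-alikes from the thing itself.
- nets.cut_out(query, camera): "mask" (400x640 bool, what is visible of it) and "position" ([column, row] in pixels, amid what is visible of it).
- nets.mark_of(query, camera): "position" ([column, row] in pixels: a listed point, or the origin of a listed thing).
The state is a dict: "t": time; "joint_pos": joint angles; "joint_velocities": joint speeds; "joint_torque": joint torques, N m; "eef_pos": TCP position; "eef_rot": TCP orientation; "ft_force": force on the tool from outside, world axes, zero at the start; "wrist_torque": the same for the moment, N m; "gripper_width": finger opening in m; "grip_force": force on a finger pad.
Only numpy, scipy, OpenCV 4.12 (cv2) and the standard library are available. Lean on these libraries where they do the work, as an engineer would, in place of code of your own. Each camera call takes 0.05 s, during which the arm holds its last target. There are 200 camera calls.

## Working session

There is one attempt and no reset: what is moved stays moved. The work goes in short steps, Python scripts to look and compute and a shell command to move; the robot and the scene stay as the last step left them, time stands still between calls to the robot, and variables do not carry over. Pictures are saved under pics/ and viewed, at most 10 in all, crops included, and the job is handed in when it is done.

```bash
ls; mkdir -p pics; python3 - <<'E'
from plant import manip,cams,nets
import cv2,numpy as np
print(manip.sense())
for c in("scene","top"):
    im=cams.grab_frame(c); cv2.imwrite(f"pics/{c}0.png",im[:,:,::-1])
    m=cams.camera_model(c); print(c,np.round(m["K"],1).tolist(),np.round(m["T"],4).tolist())
    for q in("soap_grid","front_mouth","back_mouth","cream_soap","lilac_soap","soap_stand"):
        print(q,[(np.round(d["position"]).tolist(),round(d["score"],2)) for d in nets.mark_of(q,c)][:4])
E
```

```text
pics
{'t': 0.0, 'joint_pos': array([ 1.26702624e+00,  3.20280936e-01,  1.56566859e+00,  1.13810889e-05,
        1.25738710e+00, -2.00148766e-02]), 'joint_velocities': array([-6.54567635e-05, -1.73060540e-04, -2.27661270e-04, -1.66803375e-04,
        8.77761444e-04, -3.46182783e-04]), 'joint_torque': array([-3.51048784e-04, -4.12468636e+01, -2.31977230e+01,  7.27864774e-02,
        4.54061979e-02, -1.29646214e-04]), 'eef_pos': array([0.16082017, 0.55148808, 0.18953067]), 'eef_rot': array([ 1.41403789e-01,  9.89951619e-01, -8.59710866e-04, -1.45893064e-04]), 'ft_force': array([-0.09339961, -0.296597  ,  0.13643268]), 'wrist_torque': array([0.02365362, 0.01257875, 0.01470747]), 'grip_force': 0.0, 'gripper_width': 0.09100164903250027}
scene [[405.9, 0.0, 321.0], [0.0, 405.9, 197.7], [0.0, 0.0, 1.0]] [[0.4856, -0.429, 0.7616, -0.2894], [-0.8742, -0.2353, 0.4248, -0.5149], [-0.0031, -0.8721, -0.4893, 0.623], [0.0, 0.0, 0.0, 1.0]]
soap_grid [([302.0, 205.0], 0.69), ([295.0, 180.0], 0.67)]
front_mouth [([288.0, 196.0], 0.63)]
back_mouth [([298.0, 179.0], 0.91)]
cream_soap [([194.0, 215.0], 0.93), ([211.0, 205.0], 0.66)]
lilac_soap [([398.0, 255.0], 0.92), ([382.0, 233.0], 0.73)]
soap_stand [([298.0, 218.0], 0.9)]
top [[367.8, 0.0, 320.6], [0.0, 367.8, 204.4], [0.0, 0.0, 1.0]] [[-0.0246, -0.9853, 0.1689, 0.3452], [-0.9995, 0.0279, 0.0172, -0.0492], [-0.0217, -0.1684, -0.9855, 1.1896], [0.0, 0.0, 0.0, 1.0]]
soap_grid [([304.0, 203.0], 0.87)]
front_mouth [([306.0, 220.0], 0.56)]
back_mouth [([302.0, 208.0], 0.91)]
cream_soap [([220.0, 250.0], 0.65), ([219.0, 228.0], 0.63)]
lilac_soap [([372.0, 189.0], 0.68), ([397.0, 211.0], 0.62)]
soap_stand [([305.0, 208.0], 0.61)]
```

View pics/scene0.png

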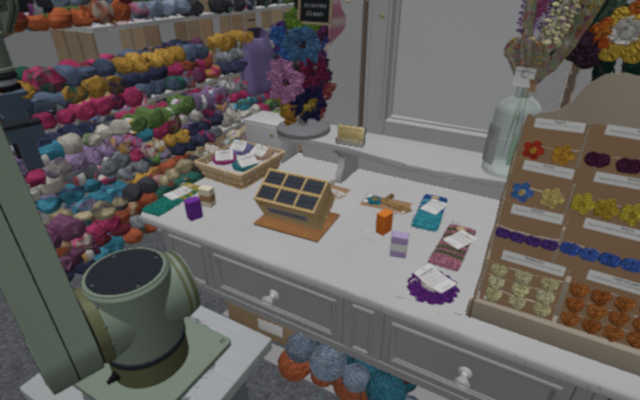

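View pics/top0.png

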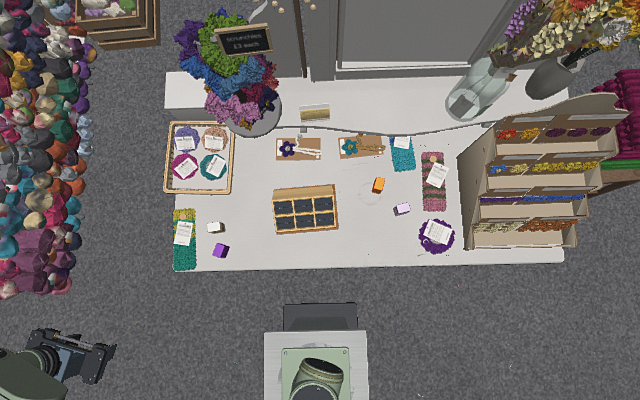

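Scene picture: cream bar (206,195) with a purple look-alike (194,207); lilac (399,243) with an orange look-alike (384,222). In the top picture they are at cream (215,227), purple (221,250), lilac (401,209) and orange (378,185). The box is at (305,208). By the description I choose cream (215,227) and lilac (401,209).

```bash
cat > h.py <<'E'
import numpy as np,cv2
from scipy.optimize import minimize
from scipy.spatial.transform import Rotation as R
from plant import manip,cams,nets
def proj(P,m):
    T=np.linalg.inv(m["T"]); c=np.atleast_2d(P)@T[:3,:3].T+T[:3,3]
    p=c@m["K"].T; return p[:,:2]/p[:,2:]
def back(px,z,m):
    px=np.atleast_2d(px); d=np.c_[px,np.ones(len(px))]@np.linalg.inv(m["K"]).T@m["T"][:3,:3].T
    o=m["T"][:3,3]; return o+d*((z-o[2])/d[:,2:])
def gridT(x,y,yaw,h=.040):
    T=np.eye(4); T[:3,:3]=R.from_euler("z",yaw).as_matrix()@R.from_euler("y",-30,degrees=True).as_matrix(); T[:3,3]=[x,y,h]; return T
def boxpts(T,lo,hi):
    P=np.array([[a,b,c] for a in(lo[0],hi[0]) for b in(lo[1],hi[1]) for c in(lo[2],hi[2])]); return P@T[:3,:3].T+T[:3,3]
def hullmask(P,m):
    a=np.zeros((400,640),np.uint8); cv2.fillConvexPoly(a,cv2.convexHull(np.round(proj(P,m)*16).astype(np.int32)),1,shift=4); return a>0
def fit(obs,pts,p0,steps):
    def cost(p): 
        c=0
        for mk,m in obs:
            h=hullmask(pts(p),m); c+=1-(h&mk).sum()/(h|mk).sum()
        return c
    s=np.vstack([p0]+[np.array(p0)+np.eye(len(p0))[i]*steps[i] for i in range(len(p0))])
    r=minimize(cost,p0,method="Nelder-Mead",options=dict(initial_simplex=s,xatol=1e-4,fatol=1e-4)); return r.x,r.fun
def soapT(p): T=np.eye(4); T[:3,:3]=R.from_euler("z",p[2]).as_matrix(); T[:3,3]=[p[0],p[1],0]; return T
soap_pts=lambda p:boxpts(soapT(p),[-.014,-.02,0],[.014,.02,.062])
grid_pts=lambda p:boxpts(gridT(*p),[-.0515,-.091,-.006],[.0515,.091,.088])
def pick(q,cam,near):
    ds=nets.cut_out(q,cam); 
    d=min(ds,key=lambda d:np.hypot(*(np.array(d["position"])-near))); print(q,cam,np.round(d["position"]),round(d["score"],2),d["mask"].sum()); return d["mask"].astype(bool)
E
cat > m1.py <<'E'
from h import *
C={c:cams.camera_model(c) for c in("scene","top")}
for c in C: cams.grab_frame(c)
N={"soap_grid":dict(scene=(298,198),top=(306,208)),"cream_soap":dict(scene=(206,195),top=(215,227)),"lilac_soap":dict(scene=(399,243),top=(401,209))}
for q,n in N.items():
    obs=[(pick(q,c,n[c]),C[c]) for c in C]
    b=back(n["top"],.05,C["top"])[0]
    best=min((fit(obs,grid_pts if q=="soap_grid" else soap_pts,[b[0],b[1],y],[.02,.02,.3]) for y in ([0] if q=="soap_grid" else [-.8,0,.8,1.5])),key=lambda r:r[1])
    print(q,np.round(best[0],4),round(best[1],3))
    if q=="soap_grid":
        T=gridT(*best[0])
        for c in C:
            print(c,"marks pred", np.round(proj(np.array([[0,0,0],[-.0245,0,.088],[.0245,0,.088]])@T[:3,:3].T+T[:3,3],C[c])).tolist())
ims=[]
E
python3 m1.py
```

```text
soap_grid scene [296. 197.] 0.69 3519
soap_grid top [306. 209.] 0.95 2573
soap_grid [0.5468 0.0239 0.0579] 0.068
scene marks pred [[299.0, 206.0], [286.0, 196.0], [294.0, 181.0]]
top marks pred [[304.0, 203.0], [304.0, 221.0], [302.0, 206.0]]
cream_soap scene [208. 194.] 0.7 318
cream_soap top [216. 230.] 0.52 142
cream_soap [ 0.477  0.309 -0.183] 0.485
lilac_soap scene [399. 244.] 0.85 459
lilac_soap top [402. 208.] 0.64 167
lilac_soap [ 0.5203 -0.2825  0.2746] 0.233
```

```bash
cat >> h.py <<'E'
def plan(p,Rt,n=None):
    s=manip.sense(); R0=R.from_quat(s["eef_rot"]); w=(R0.inv()*Rt).as_rotvec(); d=R0.inv().apply(np.array(p)-s["eef_pos"]); d2=Rt.inv().apply(np.array(p)-s["eef_pos"])
    print("turn units",np.round(np.degrees(w)/6,2),"| shift units before turn",np.round(d/.05,2),"| after turn",np.round(d2/.05,2))
def toolR(z,y):
    z=np.array(z)/np.linalg.norm(z); y=np.array(y)-z*np.dot(y,z); y/=np.linalg.norm(y); return R.from_matrix(np.c_[np.cross(y,z),y,z])
E
python3 - <<'E'
from h import *
a=cams.grab_frame("scene"); b=cams.grab_frame("top")
f=lambda im,x,y:cv2.resize(im[y-30:y+30,x-40:x+40],None,fx=5,fy=5,interpolation=cv2.INTER_CUBIC)
o=np.vstack([np.hstack([f(a,206,200),f(a,392,235)]),np.hstack([f(b,217,238),f(b,392,200)])])
cv2.imwrite("pics/crop1.png",o[:,:,::-1])
plan([.44,.30,.22],toolR([0,0,-1],[np.cos(0),np.sin(0),0]))
plan([.44,.30,.22],toolR([0,0,-1],[np.cos(.6),np.sin(.6),0]))
E
```

```text
turn units [ 0.   -0.   12.29] | shift units before turn [-6.77 -3.28 -0.59] | after turn [-5.04  5.58 -0.59]
turn units [ 0.   -0.    6.56] | shift units before turn [-6.77 -3.28 -0.59] | after turn [-7.31  1.76 -0.59]
```

View pics/crop1.png

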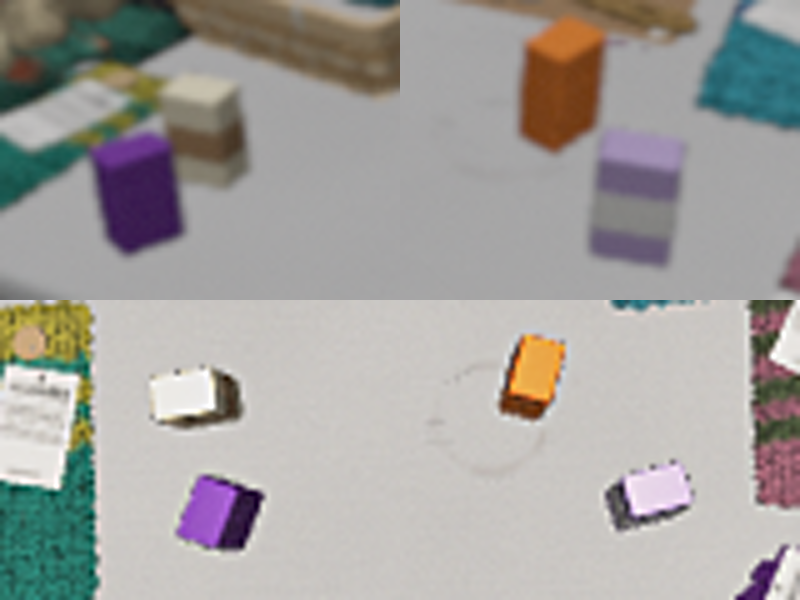

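The crop confirms it: the cream bar has the brown band and the lilac bar the white one. The purple and orange bars have no band. Next I look at the cream bar from close by.

```bash
python3 -m handwheel '[0,0,0,-0.85,-0.41,-0.08,0.6, 0,0,0,-0.85,-0.41,-0.08,0.6, 0,0,0,-0.85,-0.41,-0.08,0.6, 0,0,0,-0.85,-0.41,-0.08,0.6, 0,0,0,-0.85,-0.41,-0.08,0.6, 0,0,0,-0.85,-0.41,-0.08,0.6, 0,0,0,-0.85,-0.41,-0.08,0.6, 0,0,0,-0.85,-0.41,-0.08,0.6]'
python3 -m handwheel '[0,0,1,0,0,0,0.6, 0,0,1,0,0,0,0.6, 0,0,1,0,0,0,0.6, 0,0,1,0,0,0,0.6, 0,0,1,0,0,0,0.6, 0,0,1,0,0,0,0.6]'
python3 -m handwheel '[0,0,1,0,0,0,0.6, 0,0,1,0,0,0,0.6, 0,0,1,0,0,0,0.6, 0,0,1,0,0,0,0.6, 0,0,1,0,0,0,0.6, 0,0,1,0,0,0,0.6, 0,0,0,0,0,0,0.6, 0,0,0,0,0,0,0.6]'
cat > m2.py <<'E'
from h import *
import sys
q,x,y,yaw,name=sys.argv[1],*map(float,sys.argv[2:5]),sys.argv[5]
m=cams.camera_model("wrist"); im=cams.grab_frame("wrist"); cv2.imwrite(f"pics/{name}.png",im[:,:,::-1])
s=manip.sense(); print(np.round(s["eef_pos"],4),np.round(R.from_quat(s["eef_rot"]).as_matrix(),3).tolist(),np.round(s["joint_pos"],2),s["t"])
f=grid_pts if q=="soap_grid" else soap_pts
n=proj(f([x,y,yaw]),m).mean(0); print("pred",np.round(n))
mk=pick(q,"wrist",n)
b=min((fit([(mk,m)],f,[x,y,yaw+k],[.015,.015,.2]) for k in(-.3,0,.3)),key=lambda r:r[1]); print(np.round(b[0],4),round(b[1],3))
E
python3 m2.py cream_soap .477 .309 -.1 w1
```

```text
t: 2.2
eef_pos: [0.4426, 0.2982, 0.2227]
eef_rot: [0.141, 0.99, 0.0, 0.0]
ft_force: [-0.7, 0.8, 0.2]
gripper_width: 0.0545
grip_force: 0.0
t: 2.95
eef_pos: [0.4415, 0.2994, 0.2224]
eef_rot: [0.442, 0.897, 0.0, 0.0]
ft_force: [0.7, 0.6, 0.3]
gripper_width: 0.0546
grip_force: 0.0
t: 3.95
eef_pos: [0.4415, 0.2994, 0.2224]
eef_rot: [0.696, 0.718, 0.0, -0.0]
ft_force: [-0.4, 0.3, -0.3]
gripper_width: 0.055
grip_force: 0.0
[0.4415 0.2994 0.2224] [[-0.032, 1.0, 0.0], [1.0, 0.032, 0.0], [0.0, 0.0, -1.0]] [0.57 0.23 1.6  0.   1.3  0.54] 4.0
pred [351. 166.]
cream_soap wrist [350. 165.] 0.96 1119
[0.475  0.3085 0.2284] 0.114
```

View pics/w1.png

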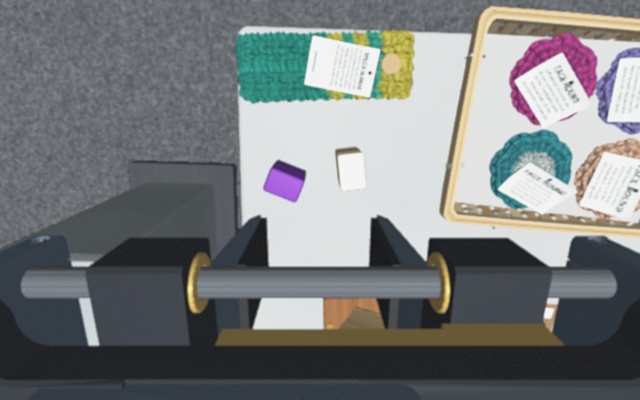

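Wrist picture: the cream bar is at (350,168), nearly square to the tool with a yaw of about 0.12, and the purple look-alike is at (285,180). Next I tilt the tool, shut the fingers and look at the box from close by.

```bash
python3 - <<'E'
from h import *
T=gridT(.5468,.0239,.058)
Rt=toolR(-T[:3,2],T[:3,0])
p=T[:3,:3]@[0,-.12,.088+.12]+T[:3,3]; print(p)
plan(p,Rt)
E
```

```text
[ 0.44993098 -0.10192684  0.22013328]
turn units [-5.    0.07 -0.25] | shift units before turn [-8.03 -0.08  0.04] | after turn [-8.02 -0.28 -0.11]
```

```bash
python3 -m handwheel '[0,0,0,-1,0,0,0, 0,0,0,-1,0,0,0, 0,0,0,-1,0,0,0, 0,0,0,-1,0,0,0, 0,0,0,-1,0,0,0, 0,0,0,-1,0,0,0, 0,0,0,-1,0,0,0, 0,0,0,-1,0,0,0]'
python3 -m handwheel '[-1,0,-0.05,0,0,0,0, -1,0,-0.05,0,0,0,0, -1,0,-0.05,0,0,0,0, -1,0,-0.05,0,0,0,0, -1,0,-0.05,0,0,0,0, 0,0,0,0,0,0,0, 0,0,0,0,0,0,0]'
python3 m2.py soap_grid .5468 .0239 .058 w2
python3 - <<'E'
from h import *
for q in("front_mouth","back_mouth","soap_grid"): print(q,[(np.round(d["position"],1).tolist(),round(d["score"],2)) for d in nets.mark_of(q,"wrist")])
E
```

```text
t: 5.05
eef_pos: [0.4536, -0.1021, 0.2225]
eef_rot: [0.696, 0.718, 0.0, 0.0]
ft_force: [1.1, 0.1, -0.2]
gripper_width: 0.0004
grip_force: 0.0
t: 5.92
eef_pos: [0.4545, -0.1008, 0.2232]
eef_rot: [0.663, 0.702, 0.186, 0.181]
ft_force: [0.3, 0.3, 0.3]
gripper_width: 0.0003
grip_force: 0.0
[ 0.4548 -0.1008  0.2233] [[-0.056, 0.864, 0.5], [0.998, 0.052, 0.022], [-0.007, 0.5, -0.866]] [-0.41 -0.13  2.12  0.35  0.7  -0.69] 5.975
pred [314.  50.]
soap_grid wrist [308.  75.] 0.85 18356
[0.5437 0.0251 0.0601] 0.012
front_mouth [([283.2, 53.9], 0.81)]
back_mouth [([339.1, 54.8], 0.62)]
soap_grid [([307.6, 63.4], 0.63)]
```

View pics/w2.png

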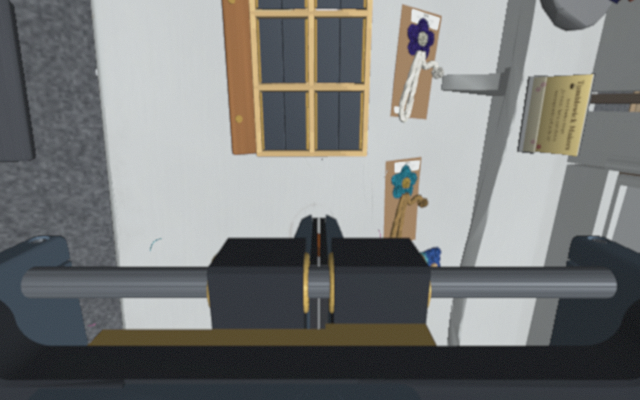

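Wrist picture: the box top's near corners are at (258,155) and (366,155), the wall between the rows is near column 308, and the right pockets are at (283,120) and (338,120).

```bash
cat >> h.py <<'E'
G=gridT(.5437,.0251,.0601)
g2w=lambda p:G[:3,:3]@np.array(p)+G[:3,3]
w2g=lambda p:G[:3,:3].T@(np.array(p)-G[:3,3])
RG=toolR(-G[:3,2],G[:3,0])
E
python3 - <<'E'
from h import *
m=cams.camera_model("wrist")
for p in([-.0515,-.091,.088],[.0515,-.091,.088],[-.0245,0,.088],[.0245,0,.088]): print(p,np.round(proj(g2w(p),m)[0],1))
print("at",w2g(manip.sense()["eef_pos"]))
plan(g2w([-.0245,-.059,.088+.02]),RG)
E
```

```text
[-0.0515, -0.091, 0.088] [256.3 156. ]
[0.0515, -0.091, 0.088] [367.5 155.9]
[-0.0245, 0, 0.088] [282.6  49.9]
[0.0245, 0, 0.088] [339.9  49.9]
at [ 0.0075759  -0.11992698  0.20645709]
turn units [-0.    0.07 -0.  ] | shift units before turn [ 1.23 -0.64  1.96] | after turn [ 1.22 -0.64  1.97]
```

```bash
python3 -m handwheel '[0,0,0,0.61,-0.32,0,0, 0,0,0,0.61,-0.32,0,0, 0,0,0,0,0,0.98,0, 0,0,0,0,0,0.98,0, 0,0,0,0,0,0.28,0, 0,0,0,0,0,0.28,0, 0,0,0,0,0,0.28,0, 0,0,0,0,0,0,0]'
python3 -m handwheel '[0,0,0,0,0,0.05,0, 0,0,0,0,0,0.05,0, 0,0,0,0,0,0.05,0, 0,0,0,0,0,0.05,0]'
python3 -c "
from h import *
s=manip.sense();print(w2g(s['eef_pos']),G[:3,:3].T@s['ft_force'])"
```

```text
t: 7.18
eef_pos: [0.4927, -0.0378, 0.0838]
eef_rot: [0.663, 0.703, 0.185, 0.179]
ft_force: [-0.2, -0.1, -0.2]
gripper_width: 0.0006
grip_force: 0.0
t: 7.68
eef_pos: [0.4977, -0.0379, 0.0762]
eef_rot: [0.663, 0.702, 0.186, 0.18]
ft_force: [-1.1, -0.5, 1.1]
gripper_width: 0.0005
grip_force: 0.5
[-0.02497896 -0.06015156  0.05621291] [-0.45557652 -0.39892015  1.50466296]
```

```bash
python3 -m handwheel '[0,0,0,0,0,0.1,0, 0,0,0,0,0,0.1,0, 0,0,0,0,0,0,0]'
python3 -c "
from h import *
s=manip.sense();print(w2g(s['eef_pos']),G[:3,:3].T@s['ft_force'])"
```

```text
t: 8.05
eef_pos: [0.5025, -0.0377, 0.0669]
eef_rot: [0.663, 0.702, 0.186, 0.18]
ft_force: [-0.4, 0.7, -0.5]
gripper_width: 0.0001
grip_force: 0.7
[-0.02545999 -0.06019523  0.04570999] [-0.51070404  0.74729607 -0.25831752]
```

Front row: the right pocket (y −59) is free. Now the back row's right pocket.

```bash
python3 -m handwheel '[0,0,0,0,0,-0.55,0, 0,0,0,0,0,-0.57,0, 0,0,0,0.02,1,0,0, 0,0,0,0,0,0.25,0, 0,0,0,0,0,0.25,0, 0,0,0,0,0,0.2,0, 0,0,0,0,0,0,0]'
python3 -m handwheel '[0,0,0,0,0,0.05,0, 0,0,0,0,0,0.05,0, 0,0,0,0,0,0.05,0, 0,0,0,0,0,0.05,0]'
python3 -c "
from h import *
s=manip.sense();print(w2g(s['eef_pos']),G[:3,:3].T@s['ft_force'])"
```

```text
t: 8.93
eef_pos: [0.5339, -0.0344, 0.1084]
eef_rot: [0.664, 0.702, 0.185, 0.179]
ft_force: [0.1, -0.1, 0.4]
gripper_width: 0.0004
grip_force: 0.0
t: 9.43
eef_pos: [0.5404, -0.0344, 0.102]
eef_rot: [0.663, 0.702, 0.186, 0.18]
ft_force: [-2.1, -0.7, 0.6]
gripper_width: 0.0007
grip_force: 0.5
[ 0.0250468  -0.05915824  0.05716455] [-1.4984793  -0.5372692   1.60588603]
```

```bash
python3 -m handwheel '[0,0,0,0,0,0.1,0, 0,0,0,0,0,0.1,0, 0,0,0,0,0,0,0]'
python3 -c "
from h import *
s=manip.sense();print(w2g(s['eef_pos']),G[:3,:3].T@s['ft_force'])"
```

```text
t: 9.8
eef_pos: [0.5451, -0.0341, 0.0926]
eef_rot: [0.663, 0.702, 0.186, 0.18]
ft_force: [-0.0, -0.3, 0.1]
gripper_width: 0.0004
grip_force: 0.7
[ 0.02447247 -0.05917794  0.04663937] [ 0.01947545 -0.34892968  0.08147402]
```

Both right pockets are free: no stop at 41 mm depth, where a bar would stop the fingers at 26 mm. Now I back out and go to the cream bar.

```bash
python3 -m handwheel '[0,0,0,0,0,-0.7,0.3, 0,0,0,0,0,-0.7,0.6, 0,0,0,0,0,-0.7,0.6, 0,0,0,0,0,-0.7,0.6, 0,0,0,0,0,0,0.6]'
python3 -c "
from h import *
for yaw in(.12,): plan([.475,.3085,.13],toolR([0,0,-1],[np.cos(yaw),np.sin(yaw),0]))"
```

```text
t: 10.42
eef_pos: [0.4759, -0.0375, 0.2172]
eef_rot: [0.663, 0.702, 0.187, 0.183]
ft_force: [0.3, 0.2, -0.1]
gripper_width: 0.0474
grip_force: 0.0
turn units [ 5.05  0.24 -0.59] | shift units before turn [ 6.92 -0.54  1.64] | after turn [6.87 0.81 1.74]
```

```bash
python3 -m handwheel '[1,0.05,-0.12,0.5,0,0,0.6, 1,0.05,-0.12,0.5,0,0,0.6, 1,0.05,-0.12,0.5,0,0,0.6, 1,0.05,-0.12,0.5,0,0,0.6, 1,0.05,-0.12,0.5,0,0,0.6, 0,0,0,1,0.2,0,0.6, 0,0,0,1,0.2,0,0.6, 0,0,0,1,0.2,0.4,0.6]'
python3 -m handwheel '[0,0,0,0.7,0.1,0.4,0.6, 0,0,0,0.6,0.1,0.4,0.6, 0,0,0,0,0,0,0.6]'
python3 -c "
from h import *
for yaw in(.12,): plan([.475,.3085,.046],toolR([0,0,-1],[np.cos(yaw),np.sin(yaw),0]))"
python3 m2.py cream_soap .475 .3085 .12 w3
```

```text
t: 11.42
eef_pos: [0.4775, 0.2423, 0.1932]
eef_rot: [0.663, 0.749, 0.001, -0.001]
ft_force: [0.2, 0.3, 0.5]
gripper_width: 0.055
grip_force: 0.0
t: 11.8
eef_pos: [0.477, 0.3068, 0.1504]
eef_rot: [0.662, 0.75, -0.002, -0.002]
ft_force: [-0.4, -0.3, -0.1]
gripper_width: 0.0544
grip_force: 0.0
turn units [-0.06 -0.    0.05] | shift units before turn [ 0.04 -0.02  2.09] | after turn [ 0.04 -0.04  2.09]
[0.4776 0.3059 0.1519] [[-0.124, 0.992, -0.004], [0.992, 0.124, -0.0], [0.0, -0.004, -1.0]] [0.55 0.34 1.64 0.   1.17 0.42] 11.85
pred [319. 186.]
cream_soap wrist [319. 188.] 0.78 1696
[0.4757 0.3081 0.138 ] 0.092
```

```bash
python3 -m handwheel '[0,0,0.1,0.04,-0.04,0,0.48, 0,0,0,0,0,0.6,0.48, 0,0,0,0,0,0.6,0.48, 0,0,0,0,0,0.5,0.48, 0,0,0,0,0,0.42,0.48, 0,0,0,0,0,0,0.48]'
python3 -m handwheel '[0,0,0,0,0,0,0.1, 0,0,0,0,0,0,0.1, 0,0,0,0,0,0,0.1, 0,0,0,0,0,-0.5,0.1, 0,0,0,0,0,-1,0.1, 0,0,0,0,0,-1,0.1, 0,0,0,0,0,-1,0.1, 0,0,0,0,0,0,0.1]'
python3 -c "
from h import *
plan(g2w([.0245,-.059,.088+.062+.02]),RG)"
```

```text
t: 12.65
eef_pos: [0.4755, 0.3065, 0.0476]
eef_rot: [0.667, 0.745, -0.001, -0.001]
ft_force: [0.4, -0.5, 0.3]
gripper_width: 0.0439
grip_force: 0.0
t: 13.65
eef_pos: [0.4784, 0.3087, 0.2283]
eef_rot: [0.667, 0.745, 0.006, 0.0]
ft_force: [-0.1, -0.6, 0.5]
gripper_width: 0.0089
grip_force: 0.0
turn units [-4.91 -0.19  0.46] | shift units before turn [-6.9  -0.68  0.52] | after turn [-6.92 -0.56  0.34]
```

Grasp missed (opening 9 mm, no grip force), so I look.

```bash
python3 - <<'E'
from h import *
a=cams.grab_frame("wrist"); b=cams.grab_frame("top")
o=np.hstack([cv2.resize(a,(480,300)),cv2.resize(b[190:265,180:260],(320,300),interpolation=cv2.INTER_CUBIC)])
cv2.imwrite("pics/c2.png",o[:,:,::-1]); print(manip.sense()["gripper_width"],manip.sense()["t"])
E
```

```text
0.009439027105683312 13.75
```

View pics/c2.png

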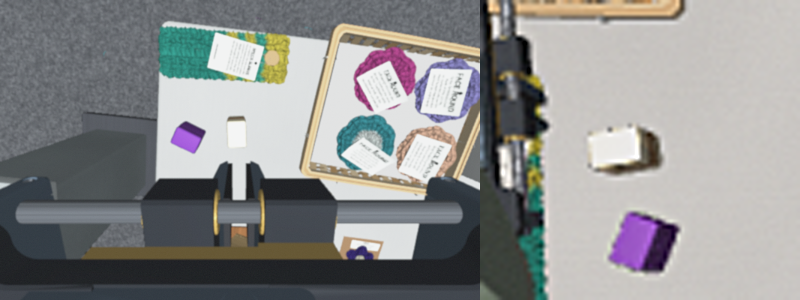

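The cream bar still stands at about its old place: crop (610,148) on the right, wrist (316,176). I measure again.

```bash
python3 m2.py cream_soap .4757 .3081 .13 w4; python3 - <<'E'
from h import *
m=cams.camera_model("top")
cams.grab_frame("top"); mk=pick("cream_soap","top",(215,228))
print(fit([(mk,m)],soap_pts,[.475,.308,.13],[.01,.01,.2]), back([212.5,227],.062,m))
mw=cams.camera_model("wrist"); s=manip.sense(); print(proj(s["eef_pos"],mw), s["eef_pos"])
Rm=R.from_quat(s["eef_rot"]).as_matrix(); print(np.round(Rm.T@(mw["T"][:3,3]-s["eef_pos"]),4))
ys,xs=np.where(mk); print(xs.min(),xs.max(),ys.min(),ys.max()); print(np.round(proj(soap_pts([.475,.308,.13]),m),1).tolist())
E
```

```text
[0.4756 0.3069 0.2223] [[-0.111, 0.994, -0.002], [0.994, 0.111, 0.001], [0.002, -0.002, -1.0]] [0.55 0.29 1.53 0.   1.33 0.44] 13.8
pred [319. 173.]
cream_soap wrist [318. 172.] 0.91 1078
[0.4757 0.308  0.1308] 0.102
cream_soap top [218. 228.] 0.44 192
(array([0.47846732, 0.30381677, 0.15350267]), np.float64(0.1351351351351351)) [[0.47682554 0.30715418 0.062     ]]
[[320.41819851 232.75139288]] [0.47550845 0.30690435 0.22154702]
[ 0.0747 -0.0012 -0.1937]
207 225 222 233
[[224.7, 232.9], [219.1, 231.0], [212.5, 234.8], [206.3, 233.1], [223.7, 224.4], [218.1, 222.2], [211.6, 226.3], [205.4, 224.2]]
```

```bash
python3 -m handwheel '[0,0,0,0,0,0.5,0.48, 0,0,0,0,0,0.9,0.48, 0,0,0,0,0,0.9,0.48, 0,0,0,0,0,0.8,0.48, 0,0,0,0,0,0.5,0.48, 0,0,0,0,0,0.03,0.48, 0,0,0,0,0,0,0.48]'
python3 -m handwheel '[0,0,0,0,0,0,0, 0,0,0,0,0,0,0, 0,0,0,0,0,0,0, 0,0,0,0,0,0,0]'
```

```text
t: 14.82
eef_pos: [0.4765, 0.308, 0.0421]
eef_rot: [0.667, 0.745, 0.001, -0.001]
ft_force: [0.3, -0.5, -0.4]
gripper_width: 0.0436
grip_force: 0.0
t: 15.32
eef_pos: [0.4762, 0.3078, 0.042]
eef_rot: [0.667, 0.745, 0.001, -0.001]
ft_force: [0.4, -0.2, -0.4]
gripper_width: 0.0069
grip_force: 0.0
```

```bash
python3 - <<'E'
from h import *
a=cams.grab_frame("wrist"); b=cams.grab_frame("top"); c=cams.grab_frame("scene")
f=lambda im,x,y:cv2.resize(im[y-38:y+37,x-50:x+50],(400,300),interpolation=cv2.INTER_CUBIC)
o=np.vstack([np.hstack([f(a,320,190),f(b,215,227)]),np.hstack([f(c,206,195),cv2.resize(a,(400,300))])])
cv2.imwrite("pics/c3.png",o[:,:,::-1]); print(manip.sense()["gripper_width"],manip.sense()["t"])
E
```

```text
0.0007346396303710614 15.475
```

View pics/c3.png

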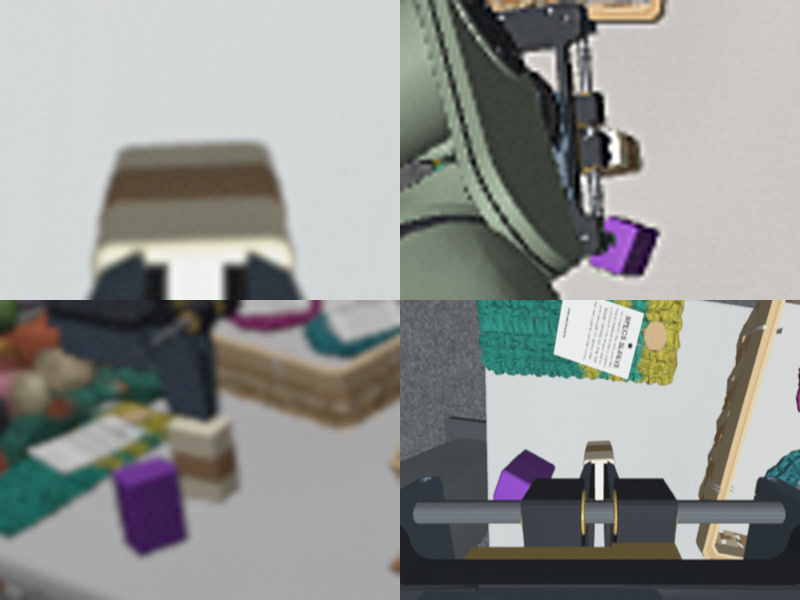

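The picture shows the bar standing with its top at scene crop (200,430). The finger tips seem to end right above it rather than beside it, so I check the projections.

```bash
python3 - <<'E'
from h import *
s=manip.sense(); p=s["eef_pos"]; Rm=R.from_quat(s["eef_rot"]).as_matrix(); print(p,s["t"],s["gripper_width"])
w=soap_pts([.4757,.308,.13])[[1,3,5,7]]
tip=[p+Rm@np.array([a,b,0]) for a in(-.016,.016) for b in(-.017,.017)]
for c,f in(("scene",lambda q:((q-[156,157])*4+[0,300])),("wrist",lambda q:(q-[270,152])*4),("top",lambda q:(q-[165,189])*4+[400,0])):
    m=cams.camera_model(c)
    print(c,"tip",np.round(f(proj(tip,m))).tolist(),"bartop",np.round(f(proj(w,m))).tolist())
E
```

```text
[0.4761168  0.30772837 0.04174964] 15.475 0.0007346396303710614
scene tip [[203.0, 457.0], [230.0, 437.0], [167.0, 449.0], [195.0, 429.0]] bartop [[206.0, 432.0], [160.0, 422.0], [228.0, 415.0], [183.0, 406.0]]
wrist tip [[92.0, 420.0], [311.0, 420.0], [88.0, 223.0], [315.0, 223.0]] bartop [[103.0, 507.0], [93.0, 237.0], [301.0, 503.0], [301.0, 233.0]]
top tip [[619.0, 174.0], [615.0, 132.0], [579.0, 180.0], [575.0, 137.0]] bartop [[616.0, 167.0], [565.0, 175.0], [612.0, 132.0], [562.0, 140.0]]
```

The pictures fit finger tips ending about 20 mm above the reported TCP, just over the bar's top. That would also explain both pockets seeming free. I test it by going 20 mm lower and closing.

```bash
python3 -m handwheel '[0,0,0,0,0,-0.4,0.48, 0,0,0,0,0,-0.2,0.48, 0,0,0,0,0,0,0.48, 0,0,0,0,0,0,0.48, 0,0,0,0,0,0.5,0.48, 0,0,0,0,0,0.3,0.48, 0,0,0,0,0,0.2,0.48, 0,0,0,0,0,0,0.48]'
python3 -m handwheel '[0,0,0,0,0,0,0, 0,0,0,0,0,0,0, 0,0,0,0,0,0,0, 0,0,0,0,0,0,0]'
```

```text
t: 16.48
eef_pos: [0.4757, 0.3075, 0.0209]
eef_rot: [0.667, 0.745, -0.0, -0.001]
ft_force: [0.1, 0.3, 0.3]
gripper_width: 0.0439
grip_force: 0.0
t: 16.98
eef_pos: [0.4766, 0.3081, 0.0224]
eef_rot: [0.667, 0.745, 0.001, -0.001]
ft_force: [-0.3, 0.1, 3.3]
gripper_width: 0.028
grip_force: 30.0
```

It gripped at 28 mm width. So the real finger ends are a good 20 mm short of the reported TCP, and the empty probing proved nothing. The bar's underside now lies 22 mm beyond the reported TCP, so I use the held bar itself as the probe.

```bash
python3 -m handwheel '[0,0,0,0,0,-0.4,0, 0,0,0,0,0,-0.9,0, 0,0,0,0,0,-0.9,0, 0,0,0,0,0,-0.9,0, 0,0,0,0,0,-0.5,0, 0,0,0,0,0,0,0]'
python3 -m handwheel '[-1,-0.03,0.1,0,0,0,0, -1,-0.03,0.1,0,0,0,0, -1,-0.03,0.1,0,0,0,0, -1,-0.03,0.1,0,0,0,0, -1,-0.03,0.1,0,0,0,0, 0,0,0,0,0,0,0]'
python3 -c "
from h import *
plan(g2w([.0245,.059,.125]),RG);print(w2g(manip.sense()['eef_pos']))"
```

```text
t: 17.73
eef_pos: [0.4771, 0.3079, 0.2035]
eef_rot: [0.667, 0.745, 0.003, -0.0]
ft_force: [-0.4, -0.0, -2.7]
gripper_width: 0.0279
grip_force: 30.0
t: 18.48
eef_pos: [0.4732, 0.3061, 0.1984]
eef_rot: [0.662, 0.704, 0.185, 0.177]
ft_force: [0.2, 0.1, -0.2]
gripper_width: 0.0278
grip_force: 30.0
turn units [-0.06  0.03  0.02] | shift units before turn [-4.51 -0.17  0.79] | after turn [-4.51 -0.17  0.78]
[0.03282749 0.28469055 0.16392417]
```

```bash
python3 -m handwheel '[0,0,0,-0.9,-0.04,0,0, 0,0,0,-0.9,-0.04,0,0, 0,0,0,-0.9,-0.03,0,0, 0,0,0,-0.9,-0.03,0,0, 0,0,0,-0.9,-0.03,0,0, 0,0,0,0,0,0.4,0, 0,0,0,0,0,0.38,0, 0,0,0,0,0,0,0]'
python3 -c "
from h import *
s=manip.sense();print(w2g(s['eef_pos']),G[:3,:3].T@s['ft_force']);plan(g2w([.0245,.059,.125]),RG)"
```

```text
t: 19.48
eef_pos: [0.5013, 0.0827, 0.1619]
eef_rot: [0.664, 0.702, 0.187, 0.176]
ft_force: [-0.9, 0.3, -1.0]
gripper_width: 0.0275
grip_force: 30.0
[0.02727154 0.06000453 0.12497893] [-1.2608777   0.31272927 -0.38797016]
turn units [-0.05  0.01 -0.03] | shift units before turn [-0.02 -0.06 -0.  ] | after turn [-0.02 -0.06 -0.  ]
```

```bash
python3 -m handwheel '[0,0,0,0,0,0.2,0, 0,0,0,0,0,0.2,0, 0,0,0,0,0,0.15,0, 0,0,0,0,0,0.1,0, 0,0,0,0,0,0.05,0, 0,0,0,0,0,0.05,0]'
python3 -m handwheel '[0,0,0,0,0,0.04,0, 0,0,0,0,0,0.04,0, 0,0,0,0,0,0.04,0, 0,0,0,0,0,0.04,0]'
python3 -c "
from h import *
s=manip.sense();print(w2g(s['eef_pos']),G[:3,:3].T@s['ft_force'])"
```

```text
t: 20.23
eef_pos: [0.5202, 0.0846, 0.1311]
eef_rot: [0.663, 0.702, 0.188, 0.177]
ft_force: [-0.4, -0.7, 0.7]
gripper_width: 0.0278
grip_force: 30.0
t: 20.72
eef_pos: [0.5241, 0.0848, 0.124]
eef_rot: [0.663, 0.702, 0.188, 0.177]
ft_force: [-0.6, 0.0, -0.6]
gripper_width: 0.0277
grip_force: 30.0
[0.02817498 0.06078402 0.08077511] [-0.82676662  0.07897897 -0.27028841]
```

```bash
python3 -m handwheel '[0,0,0,-0.02,-0.06,0.05,0, 0,0,0,0,0,0.05,0, 0,0,0,0,0,0.05,0, 0,0,0,0,0,0,0]'
python3 -c "
from h import *
s=manip.sense();print(w2g(s['eef_pos']),G[:3,:3].T@s['ft_force'])"
```

```text
t: 21.22
eef_pos: [0.5252, 0.0839, 0.1159]
eef_rot: [0.663, 0.702, 0.188, 0.177]
ft_force: [0.8, 0.2, -2.0]
gripper_width: 0.0278
grip_force: 30.0
[0.025014   0.05977852 0.07314433] [-0.2443734   0.12602566 -2.13635308]
```

```bash
python3 - <<'E'
from h import *
c=cams.grab_frame("scene");b=cams.grab_frame("top")
f=lambda im,x,y:cv2.resize(im[y-45:y+45,x-60:x+60],(400,300),interpolation=cv2.INTER_CUBIC)
cv2.imwrite("pics/c4.png",np.hstack([f(c,288,178),f(b,295,205)])[:,:,::-1])
m=cams.camera_model("scene"); p=w2g(manip.sense()["eef_pos"])
for d in(-.0224,0,.02,.03): print(d,np.round((proj(g2w(p+[0,0,d]),m)[0]-[228,133])*400/120))
E
```

```text
-0.0224 [166. 173.]
0 [158. 158.]
0.02 [150. 144.]
0.03 [146. 137.]
```

View pics/c4.png

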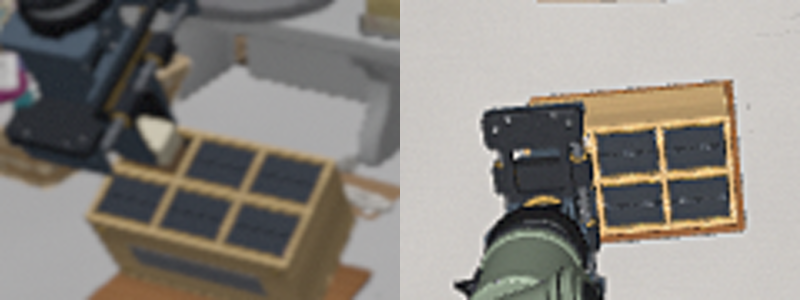

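Scene crop: the cream bar at (160,140) is going into the back row's left pocket, already past 26 mm depth without a stop. I lower it until the finger ends touch the rim.

```bash
for i in 1; do python3 -m handwheel '[0,0,0,0,0,0.06,0, 0,0,0,0,0,0,0]'; python3 -m handwheel '[0,0,0,0,0,0.06,0, 0,0,0,0,0,0,0]'; done
python3 -c "
from h import *
s=manip.sense();print(w2g(s['eef_pos']),G[:3,:3].T@s['ft_force'])"
```

```text
t: 21.58
eef_pos: [0.5268, 0.084, 0.1134]
eef_rot: [0.663, 0.702, 0.188, 0.177]
ft_force: [0.0, -0.4, -1.9]
gripper_width: 0.0278
grip_force: 30.0
t: 21.82
eef_pos: [0.5282, 0.0841, 0.1107]
eef_rot: [0.663, 0.702, 0.188, 0.177]
ft_force: [-0.3, 0.8, -1.6]
gripper_width: 0.0277
grip_force: 30.0
[0.02505456 0.05980632 0.06718816] [-1.00529929  0.77476343 -1.25940818]
```

```bash
python3 -m handwheel '[0,0,0,0,0,0,0.5, 0,0,0,0,0,0,0.5, 0,0,0,0,0,0,0.5, 0,0,0,0,0,-0.6,0.5, 0,0,0,0,0,-0.7,0.3, 0,0,0,0,0,0,0, 0,0,0,0,0,0,0, 0,0,0,0,0,0,0]'
python3 -m handwheel '[0,0,0,0,0,0,0, 0,0,0,0,0,0.5,0, 0,0,0,0,0,0.4,0, 0,0,0,0,0,0.2,0, 0,0,0,0,0,0.2,0, 0,0,0,0,0,0,0]'
python3 -c "
from h import *
s=manip.sense();print(w2g(s['eef_pos']),G[:3,:3].T@s['ft_force'])"
```

```text
t: 22.82
eef_pos: [0.4955, 0.082, 0.166]
eef_rot: [0.663, 0.703, 0.187, 0.177]
ft_force: [0.3, 0.7, -0.5]
gripper_width: 0.0088
grip_force: 0.0
t: 23.58
eef_pos: [0.5281, 0.084, 0.1103]
eef_rot: [0.663, 0.702, 0.188, 0.177]
ft_force: [0.6, -0.1, -0.4]
gripper_width: 0.0003
grip_force: 0.0
[0.02474065 0.05973757 0.06689296] [ 0.28129075 -0.15964361 -0.66409007]
```

```bash
python3 -m handwheel '[0,0,0,0,0,0.1,0, 0,0,0,0,0,0.1,0, 0,0,0,0,0,0.1,0, 0,0,0,0,0,0,0]'
python3 -m handwheel '[0,0,0,0,0,0.08,0, 0,0,0,0,0,0.08,0, 0,0,0,0,0,0,0]'
python3 -c "
from h import *
s=manip.sense();print(w2g(s['eef_pos']),G[:3,:3].T@s['ft_force'])"
```

```text
t: 24.08
eef_pos: [0.5356, 0.0845, 0.0975]
eef_rot: [0.663, 0.702, 0.188, 0.177]
ft_force: [-0.0, 0.6, -0.6]
gripper_width: 0.0004
grip_force: 0.0
t: 24.45
eef_pos: [0.5397, 0.0847, 0.0907]
eef_rot: [0.663, 0.702, 0.188, 0.177]
ft_force: [-0.3, 0.6, 0.7]
gripper_width: 0.0006
grip_force: 0.7
[0.02495312 0.05977204 0.04409011] [0.16239359 0.61905835 0.76709396]
```

```bash
python3 -m handwheel '[0,0,0,0,0,0.06,0, 0,0,0,0,0,0.06,0, 0,0,0,0,0,0,0]'
python3 -m handwheel '[0,0,0,0,0,0.06,0, 0,0,0,0,0,0.06,0, 0,0,0,0,0,0,0]'
python3 -c "
from h import *
s=manip.sense();print(w2g(s['eef_pos']),G[:3,:3].T@s['ft_force'])"
```

```text
t: 24.82
eef_pos: [0.5427, 0.0849, 0.0855]
eef_rot: [0.663, 0.702, 0.188, 0.177]
ft_force: [0.9, 0.5, -0.4]
gripper_width: 0.0004
grip_force: 1.2
t: 25.2
eef_pos: [0.5451, 0.0852, 0.0863]
eef_rot: [0.663, 0.702, 0.191, 0.18]
ft_force: [-37.5, -1.5, 56.4]
gripper_width: 0.0005
grip_force: 35.0
[0.02752044 0.05985955 0.03760824] [-4.3498619   0.71420357 67.60623473]
```

Firm stop at reported z 0.0376, so the fingers end about 24 mm short of the reported TCP if the bar is home. I'll check that against the table on the way to the lilac bar.

```bash
python3 -m handwheel '[0,0,0,0,0,-0.5,0, 0,0,0,0,0,-0.8,0, 0,0,0,0,0,-0.9,0, 0,0,0,0,0,-0.9,0, 0,0,0,0,0,0,0]'
python3 -c "
from h import *
s=manip.sense();print(s['eef_pos'],G[:3,:3].T@s['ft_force'])
plan([.5203,-.30,.12],toolR([0,0,-1],[np.cos(.2),np.sin(.2),0]))
plan([.46,-.20,.10],toolR([0,0,-1],[np.cos(.2),np.sin(.2),0]))"
```

```text
t: 25.82
eef_pos: [0.4692, 0.0809, 0.2187]
eef_rot: [0.662, 0.702, 0.191, 0.179]
ft_force: [0.3, 0.1, -0.6]
gripper_width: 0.0007
grip_force: 0.0
[0.46917242 0.08089913 0.21865237] [-0.04594145  0.12477297 -0.65741907]
turn units [ 5.06  0.34 -1.33] | shift units before turn [-7.67 -0.49  1.98] | after turn [-7.67 -0.51  1.97]
turn units [ 5.06  0.34 -1.33] | shift units before turn [-5.6  -1.63  1.78] | after turn [-5.47 -1.3   2.37]
```

```bash
python3 -m handwheel '[1,0.07,-0.27,-0.5,0,0,0, 1,0.07,-0.27,-0.5,0,0,0, 1,0.07,-0.27,-0.5,0,0,0, 1,0.07,-0.27,-0.5,0,0,0, 1,0.07,-0.27,-0.5,0,0,0, 0,0,0,-1,-0.4,0.5,0, 0,0,0,-1,-0.4,0.9,0, 0,0,0,-1,-0.4,0.9,0]'
python3 -m handwheel '[0,0,0,0,0,0.9,0, 0,0,0,0,0,0.6,0, 0,0,0,0,0,0,0]'
python3 -m handwheel '[0,0,0,0,0,0,0]'
```

```text
t: 26.82
eef_pos: [0.4555, -0.1925, 0.1079]
eef_rot: [0.632, 0.775, -0.001, -0.001]
ft_force: [0.3, 0.3, -0.1]
gripper_width: 0.0004
grip_force: 0.0
t: 27.2
eef_pos: [0.4534, -0.1903, 0.0323]
eef_rot: [0.632, 0.775, -0.002, -0.004]
ft_force: [0.5, 0.5, 0.1]
gripper_width: 0.0007
grip_force: 0.0
t: 27.32
eef_pos: [0.4566, -0.1913, 0.0358]
eef_rot: [0.632, 0.775, -0.001, 0.0]
ft_force: [1.1, 0.4, 0.0]
gripper_width: 0.0002
grip_force: 0.0
```

```bash
python3 -m handwheel '[0,0,0,0,0,0.4,0, 0,0,0,0,0,0.3,0, 0,0,0,0,0,0.25,0, 0,0,0,0,0,0,0]'
python3 -m handwheel '[0,0,0,0,0,0.06,0, 0,0,0,0,0,0.06,0]'
python3 -m handwheel '[0,0,0,0,0,0.05,0, 0,0,0,0,0,0,0]'
```

```text
t: 27.82
eef_pos: [0.4554, -0.1908, -0.0125]
eef_rot: [0.632, 0.775, -0.001, -0.001]
ft_force: [-0.2, 0.1, -0.0]
gripper_width: 0.0003
grip_force: 0.0
t: 28.08
eef_pos: [0.4563, -0.1912, -0.0177]
eef_rot: [0.632, 0.775, -0.0, 0.0]
ft_force: [0.4, 0.5, -0.1]
gripper_width: 0.0005
grip_force: 0.0
t: 28.32
eef_pos: [0.4558, -0.191, -0.0205]
eef_rot: [0.632, 0.775, -0.001, -0.0]
ft_force: [0.3, 0.3, 0.1]
gripper_width: 0.0002
grip_force: 0.0
```

```bash
python3 -m handwheel '[0,0,0,0,0,0.04,0, 0,0,0,0,0,0.03,0, 0,0,0,0,0,0,0]'
python3 -m handwheel '[0,0,0,0,0,0.03,0, 0,0,0,0,0,0,0]'
```

```text
t: 28.7
eef_pos: [0.4559, -0.1911, -0.0233]
eef_rot: [0.632, 0.775, -0.001, -0.0]
ft_force: [-1.9, -0.1, 6.5]
gripper_width: 0.0005
grip_force: 3.0
t: 28.95
eef_pos: [0.4559, -0.1911, -0.0234]
eef_rot: [0.632, 0.775, -0.001, 0.0]
ft_force: [-3.7, 2.1, 19.1]
gripper_width: 0.0001
grip_force: 9.6
```

The table gives d = 23 mm, so the cream bar's top is at 61 mm, which means it is home. Now the lilac bar.

```bash
python3 -c "
from h import *
plan([.52,-.31,.15],toolR([0,0,-1],[np.cos(.2),np.sin(.2),0]))"
```

```text
turn units [-0.01  0.01  0.02] | shift units before turn [-2.59  0.78 -3.47] | after turn [-2.59  0.78 -3.47]
```

```bash
python3 -m handwheel '[0,0,0,0,0,-0.9,0.48, 0,0,0,0,0,-0.9,0.48, 0,0,0,0,0,-0.9,0.48, 0,0,0,-0.9,0.26,-0.8,0.48, 0,0,0,-0.9,0.26,0,0.48, 0,0,0,-0.8,0.26,0,0.48, 0,0,0,0,0,0,0.48, 0,0,0,0,0,0,0.48]'
python3 m2.py lilac_soap .5203 -.2825 .2 w5
```

```text
t: 29.95
eef_pos: [0.5196, -0.3098, 0.149]
eef_rot: [0.632, 0.775, -0.001, -0.001]
ft_force: [0.6, 0.5, -0.2]
gripper_width: 0.0438
grip_force: 0.0
[ 0.5196 -0.3095  0.1492] [[-0.201, 0.98, -0.002], [0.98, 0.201, 0.0], [0.001, -0.002, -1.0]] [-0.56  0.39  1.56 -0.    1.19 -0.76] 30.0
pred [327. 160.]
lilac_soap wrist [325. 163.] 0.83 1680
[ 0.5188 -0.2821  0.2122] 0.079
```

```bash
python3 -c "
from h import *
plan([.5188,-.2821,.021],toolR([0,0,-1],[np.cos(.21),np.sin(.21),0]))"
```

```text
turn units [-0.02 -0.01 -0.07] | shift units before turn [0.54 0.1  2.57] | after turn [0.54 0.1  2.57]
```

```bash
python3 -m handwheel '[0,0,-0.07,0.54,0.1,0,0.48, 0,0,0,0,0,0.6,0.48, 0,0,0,0,0,0.7,0.48, 0,0,0,0,0,0.6,0.48, 0,0,0,0,0,0.4,0.48, 0,0,0,0,0,0.27,0.48, 0,0,0,0,0,0,0.48]'
python3 -m handwheel '[0,0,0,0,0,0,0, 0,0,0,0,0,0,0, 0,0,0,0,0,0,0, 0,0,0,0,0,0,0]'
```

```text
t: 30.92
eef_pos: [0.5191, -0.2824, 0.0206]
eef_rot: [0.629, 0.777, -0.001, -0.001]
ft_force: [0.4, 0.0, 0.3]
gripper_width: 0.0437
grip_force: 0.0
t: 31.42
eef_pos: [0.5203, -0.2834, 0.022]
eef_rot: [0.629, 0.777, -0.0, 0.001]
ft_force: [-0.8, 0.5, 5.4]
gripper_width: 0.0281
grip_force: 30.0
```

```bash
python3 -m handwheel '[0,0,0,0,0,-0.4,0, 0,0,0,0,0,-0.9,0, 0,0,0,0,0,-0.9,0, 0,0,0,0,0,-0.9,0, 0,0,0,0,0,-0.4,0]'
python3 -m handwheel '[-1,-0.07,0.27,0,0,0,0, -1,-0.07,0.27,0,0,0,0, -1,-0.07,0.27,0,0,0,0, -1,-0.07,0.27,0,0,0,0, -1,-0.07,0.27,0,0,0,0, 0,0,0,0,0,0,0]'
python3 -c "
from h import *
plan(g2w([-.0245,-.059,.125]),RG);print(w2g(manip.sense()['eef_pos']))"
```

```text
t: 32.05
eef_pos: [0.5206, -0.2836, 0.1988]
eef_rot: [0.629, 0.777, -0.0, 0.002]
ft_force: [0.7, 0.2, -0.9]
gripper_width: 0.0278
grip_force: 30.0
t: 32.8
eef_pos: [0.5174, -0.2824, 0.1945]
eef_rot: [0.662, 0.704, 0.189, 0.175]
ft_force: [1.0, -0.2, -0.4]
gripper_width: 0.0278
grip_force: 30.0
turn units [-0.04 -0.04  0.01] | shift units before turn [ 4.92 -1.25  0.65] | after turn [ 4.93 -1.26  0.62]
[ 0.03855556 -0.30532135  0.15612795]
```

```bash
python3 -m handwheel '[0,0,0,1,-0.25,0,0, 0,0,0,1,-0.25,0,0, 0,0,0,1,-0.25,0,0, 0,0,0,1,-0.25,0,0, 0,0,0,0.93,-0.26,0,0, 0,0,0,0,0,0.4,0, 0,0,0,0,0,0.22,0, 0,0,0,0,0,0,0]'
python3 -c "
from h import *
plan(g2w([-.0245,-.059,.125]),RG);print(w2g(manip.sense()['eef_pos']))"
```

```text
t: 33.8
eef_pos: [0.4655, -0.0396, 0.1375]
eef_rot: [0.661, 0.705, 0.189, 0.176]
ft_force: [0.3, 0.2, -1.2]
gripper_width: 0.028
grip_force: 30.0
turn units [-0.02 -0.03  0.04] | shift units before turn [ 0.02 -0.05  0.01] | after turn [ 0.02 -0.05  0.01]
[-0.02222844 -0.05986794  0.12536848]
```

```bash
python3 -m handwheel '[0,0,0,0.02,-0.05,0.2,0, 0,0,0,0,0,0.2,0, 0,0,0,0,0,0.15,0, 0,0,0,0,0,0.1,0, 0,0,0,0,0,0.05,0, 0,0,0,0,0,0.05,0]'
python3 -m handwheel '[0,0,0,0,0,0.04,0, 0,0,0,0,0,0.04,0, 0,0,0,0,0,0.04,0, 0,0,0,0,0,0.04,0]'
python3 -c "
from h import *
s=manip.sense();print(w2g(s['eef_pos']),G[:3,:3].T@s['ft_force'])"
```

```text
t: 34.55
eef_pos: [0.4814, -0.0374, 0.104]
eef_rot: [0.661, 0.705, 0.189, 0.177]
ft_force: [-0.1, -0.2, 0.1]
gripper_width: 0.0281
grip_force: 30.0
t: 35.05
eef_pos: [0.4856, -0.0369, 0.0997]
eef_rot: [0.66, 0.705, 0.19, 0.178]
ft_force: [-26.2, -0.1, 42.7]
gripper_width: 0.0275
grip_force: 30.2
[-0.02361495 -0.05844372  0.08255316] [-1.3096713   1.47603054 50.10495476]
```

Stop at bar end 62 mm, so the front right pocket is filled. Next, the front middle pocket.

```bash
python3 -m handwheel '[0,0,0,0,0,-0.4,0, 0,0,0,0,0,-0.5,0, 0,0,0,0.6,0,0,0, 0,0,0,0.58,0,0,0, 0,0,0,0,0,0,0]'
python3 -c "
from h import *
s=manip.sense();print(w2g(s['eef_pos']),s['gripper_width']);plan(g2w([-.0245,0,.125]),RG)"
```

```text
t: 35.67
eef_pos: [0.4586, 0.0218, 0.1361]
eef_rot: [0.659, 0.706, 0.189, 0.176]
ft_force: [0.8, 0.6, -1.6]
gripper_width: 0.0281
grip_force: 29.9
[-0.02567842  0.00184753  0.12583724] 0.028081416920643032
turn units [-0.01 -0.05  0.07] | shift units before turn [-0.04  0.02  0.02] | after turn [-0.04  0.02  0.02]
```

```bash
python3 -m handwheel '[0,-0.05,0.07,-0.04,0.02,0.2,0, 0,0,0,0,0,0.2,0, 0,0,0,0,0,0.15,0, 0,0,0,0,0,0.1,0, 0,0,0,0,0,0.06,0, 0,0,0,0,0,0.04,0]'
python3 -m handwheel '[0,0,0,0,0,0.04,0, 0,0,0,0,0,0.03,0, 0,0,0,0,0,0.03,0]'
python3 -c "
from h import *
s=manip.sense();print(w2g(s['eef_pos']),G[:3,:3].T@s['ft_force'])"
```

```text
t: 36.42
eef_pos: [0.4787, 0.0193, 0.104]
eef_rot: [0.664, 0.702, 0.188, 0.178]
ft_force: [-0.9, -0.2, 0.2]
gripper_width: 0.0277
grip_force: 29.9
t: 36.8
eef_pos: [0.4812, 0.0196, 0.0999]
eef_rot: [0.664, 0.702, 0.188, 0.178]
ft_force: [-0.6, 0.0, 0.2]
gripper_width: 0.0277
grip_force: 29.9
[-0.02432563 -0.00173698  0.08321505] [-0.38726149  0.04269445  0.50419442]
```

```bash
python3 -m handwheel '[0,0,0,0,0,0.04,0, 0,0,0,0,0,0.04,0]'
python3 -m handwheel '[0,0,0,0,0,0.04,0, 0,0,0,0,0,0.04,0]'
python3 -c "
from h import *
s=manip.sense();print(w2g(s['eef_pos']),G[:3,:3].T@s['ft_force'])"
```

```text
t: 37.05
eef_pos: [0.4833, 0.0197, 0.0964]
eef_rot: [0.664, 0.702, 0.188, 0.178]
ft_force: [0.0, 1.5, 0.0]
gripper_width: 0.0278
grip_force: 29.9
t: 37.3
eef_pos: [0.4853, 0.0197, 0.0929]
eef_rot: [0.664, 0.702, 0.188, 0.178]
ft_force: [0.3, -0.2, -0.3]
gripper_width: 0.0279
grip_force: 29.9
[-0.02433003 -0.00183766  0.07509424] [ 0.08964128 -0.18918516 -0.43806243]
```

Front middle pocket is free. I go a little deeper, release and push home.

```bash
python3 -m handwheel '[0,0,0,0,0,0.06,0, 0,0,0,0,0,0.06,0, 0,0,0,0,0,0,0, 0,0,0,0,0,0,0.5, 0,0,0,0,0,0,0.5, 0,0,0,0,0,0,0.5, 0,0,0,0,0,-0.6,0.5, 0,0,0,0,0,-0.7,0.3]'
python3 -m handwheel '[0,0,0,0,0,0,0, 0,0,0,0,0,0,0, 0,0,0,0,0,0,0, 0,0,0,0,0,0,0, 0,0,0,0,0,0.6,0, 0,0,0,0,0,0.5,0, 0,0,0,0,0,0.2,0, 0,0,0,0,0,0,0]'
python3 -m handwheel '[0,0,0,0,0,0.1,0, 0,0,0,0,0,0.1,0, 0,0,0,0,0,0.1,0, 0,0,0,0,0,0,0]'
python3 -c "
from h import *
s=manip.sense();print(w2g(s['eef_pos']),G[:3,:3].T@s['ft_force'])"
```

```text
t: 38.3
eef_pos: [0.4551, 0.0181, 0.1442]
eef_rot: [0.664, 0.702, 0.187, 0.177]
ft_force: [0.5, -0.3, 0.4]
gripper_width: 0.0387
grip_force: 0.0
t: 39.3
eef_pos: [0.4879, 0.02, 0.087]
eef_rot: [0.664, 0.702, 0.187, 0.177]
ft_force: [-0.5, 0.2, -0.8]
gripper_width: 0.0002
grip_force: 0.0
t: 39.8
eef_pos: [0.4953, 0.0204, 0.0743]
eef_rot: [0.664, 0.702, 0.188, 0.177]
ft_force: [0.1, 0.4, -1.1]
gripper_width: 0.0004
grip_force: 0.0
[-0.02488166 -0.00180583  0.05399744] [-0.4604896   0.37920771 -1.00337232]
```

```bash
python3 -m handwheel '[0,0,0,0,0,0.08,0, 0,0,0,0,0,0.08,0, 0,0,0,0,0,0.06,0, 0,0,0,0,0,0.04,0, 0,0,0,0,0,0,0]'
python3 -m handwheel '[0,0,0,0,0,0.03,0, 0,0,0,0,0,0.03,0, 0,0,0,0,0,0,0]'
python3 -c "
from h import *
s=manip.sense();print(w2g(s['eef_pos']),G[:3,:3].T@s['ft_force'])"
```

```text
t: 40.42
eef_pos: [0.5022, 0.0207, 0.0633]
eef_rot: [0.664, 0.702, 0.188, 0.178]
ft_force: [-0.6, -0.8, 1.3]
gripper_width: 0.0005
grip_force: 0.7
t: 40.8
eef_pos: [0.5037, 0.0208, 0.0609]
eef_rot: [0.664, 0.702, 0.188, 0.178]
ft_force: [0.1, 0.2, -0.1]
gripper_width: 0.0004
grip_force: 0.7
[-0.02434959 -0.00189622  0.03816637] [ 0.04591131  0.22589453 -0.185209  ]
```

```bash
python3 -m handwheel '[0,0,0,0,0,0.03,0, 0,0,0,0,0,0,0]'
python3 -m handwheel '[0,0,0,0,0,0.02,0, 0,0,0,0,0,0,0]'
python3 -c "
from h import *
s=manip.sense();print(w2g(s['eef_pos']),G[:3,:3].T@s['ft_force'])"
```

```text
t: 41.05
eef_pos: [0.5042, 0.0209, 0.0607]
eef_rot: [0.664, 0.702, 0.188, 0.178]
ft_force: [-10.2, -1.4, 14.9]
gripper_width: 0.0003
grip_force: 10.3
t: 41.3
eef_pos: [0.5043, 0.0209, 0.0607]
eef_rot: [0.663, 0.702, 0.189, 0.179]
ft_force: [-17.5, -2.0, 28.1]
gripper_width: 0.0006
grip_force: 18.0
[-0.02391117 -0.00183618  0.03770936] [-1.14574041 -0.94260229 33.09400697]
```

```bash
python3 -m handwheel '[0,0,0,0,0,-0.4,0, 0,0,0,0,0,-0.8,0, 0,0,0,0,0,-0.9,0, 0,0,0,0,0,-0.9,0, 0,0,0,-1,0,0,0, 0,0,0,-1,0,0,0, 0,0,0,-1,0,-0.5,0, 0,0,0,-1,0,-0.5,0]'
python3 - <<'E'
from h import *
a=cams.grab_frame("scene");b=cams.grab_frame("top")
cv2.imwrite("pics/end.png",np.vstack([a[120:300,100:500],b[120:300,150:550]])[:,:,::-1])
E
```

```text
t: 42.3
eef_pos: [0.4154, -0.1789, 0.2324]
eef_rot: [0.664, 0.702, 0.187, 0.177]
ft_force: [1.4, -1.7, 0.9]
gripper_width: 0.0006
grip_force: 0.0
```

View pics/end.png

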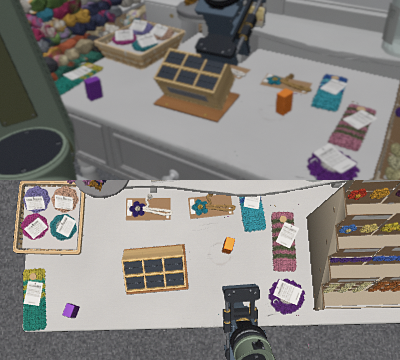

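Both loose bars are gone from the table, all the flaps at (155,268) are shut, and the coasters (287,293) and the pink case (283,240) are where they were. I hand in the job.

```bash
python3 -c "
from plant import manip
print(manip.job_done())"
```

```text
the job is handed in; nothing more can be done
None
```

Both bars are in the stand and the job was handed in at about 42 s, verdict not shown: cream is in the back-left pocket and lilac in the front-middle one, each pushed to a firm stop with its top about 61 mm above the pocket floor (a 62 mm bar is home), and the coasters and pink case look unmoved.

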